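Close and stack the small-parts cases

TASK

Put the loose lid on the open deep parts case so that it sits down all round, then stack the closed shallow case on it with its label facing the same way as the deep case's label, so that its base is locked over the two lugs of the lid and sits flat. Leave the deep case standing where it is, set things down rather than dropping them, and leave everything else on the bench alone.

Things in the scene. Friction and masses are not known exactly. Their poses are not given: they have to be found in the camera images.
- deep_case: Open deep parts case, dark grey plastic, bolts inside, standing loose on the bench, 0.6 to 1 kg. Shell 130 (x) x 54 (y) x 70 mm high, walls 3 mm, inside 124 x 48 mm, bolts up to 42 mm. Origin: centre of its underside; x along its length to the label end, z up. Label holder 5 mm proud on the +x end, clip latch 6 mm proud on the -x end; long sides plain.
- deep_rim (a point): Centre of the deep case's mouth, level with its rim, 70 mm above its underside. A seated lid's rim rests on the shell's edge here, so the lid's origin is then 6 mm below this point.
- deep_label (a point): Middle of the label end (+x) of the deep case.
- lid: Loose lid for the deep case, pale grey plastic, lying lugs up on the bench, 0.06 to 0.11 kg. 136 mm (x) x 60 mm (y). From below: lip 120 x 44 mm, 6 mm deep, lower edge tapered to 116 x 40, goes inside the shell; then a rim 136 x 60 mm, 14 mm high, overhanging the shell 3 mm all round. Origin: centre of the lip's underside; z up. Alike both ways round. Grip across the rim's long sides, 60 mm.
- lid_top (a point): Centre of the lid's flat top, 20 mm above its origin. Two lugs rise from it on the long centre line, 40 mm to either side (along x) of this point: each 24 mm (x) x 30 mm (y), 8 mm high, the upper 5 mm tapering to 18 x 24 mm.
- shallow_case: Closed shallow case of the same kind, its lid latched on (one rigid piece), loose, 0.28 to 0.56 kg. Shell 130 x 54 mm up to 45 mm, lid rim 136 x 60 mm from 45 to 59 mm, two lugs on top to 67 mm. Origin: centre of its underside; x along its length to the label end, z up. Locked, its origin lies at the top face of the lid below. Grip across the lid rim (60 mm) or shell (54 mm).
- shallow_label (a point): Middle of the label end (+x) of the shallow case. Its underside has two pockets, 27 (x) x 33 (y) mm, 9 mm deep, on the long centre line 40 mm to either side of the middle; they drop over the lugs of a lid with 1.5 mm play each way.
- bearing: Bystander: sealed wheel bearing, steel ring 52 mm across, 15 mm high, lying flat; origin under its centre.
- piston: Bystander: aluminium engine piston standing crown up, 56 mm across, 52 mm high; origin under its centre.
- sprocket: Bystander: flat toothed steel sprocket, 150 mm across, 6 mm thick, lying flat; origin under its centre.
- spanner: Bystander: steel spanner 190 mm long lying flat along its x axis.
- screwdriver: Bystander: black-handled screwdriver 200 mm long lying along its x axis.
- spray_can: Bystander: upright spray can 60 mm across, 190 mm high; origin under its centre.
- mug: Bystander: white mug 80 mm across, 90 mm high, handle at its +y side; origin under its centre.
There are look-alikes about, which are no part of the job. Leave any green or orange look-alike of the shallow_case alone.

How it is judged:
By the outcome, as a careful person would: the job done as asked, in the order asked, and still so for the second after the job is handed in, with the robot touching nothing.
It also fails if it takes over 54 s, if anything falls off the work surface, if the arm or the gripper's body presses on something with over 40 N, if the wrist force passes 120 N, or if a joint passes its speed limit or range.

ROBOT

A 6-joint arm with a two-finger parallel gripper is mounted at the origin on the work surface. World frame = base frame: x ahead of the robot, y to its left, z up, the work surface at z = 0. Lengths are in mm, angles in rad, forces in N, time in s.
With the tool pointing down it reaches from about 425 to 950 mm from the base axis. Payload 14.7 kg.
Tool frame: the origin (TCP) lies midway between the tips of the shut fingers; the grasp point (between the pads) lies 19 mm behind it; z points along the fingers, y is the direction in which the jaws open and shut (so a half turn about z gives the same grasp; the last joint's range is limited). The gripper opens to 85 mm and grips with 20 to 120 N. Pads are 22 mm wide; open, the fingers measure 114 mm over their backs; the gripper's body (76 mm by 85 mm) begins 54 mm behind the grasp point. The pads swing forward as they close: fully open they stand 13 mm farther back than shut.
Start: joints at [-1.355, 0.48, 1.596, -0, 1.065, -0.047], TCP at [168.877, -627.673, 231.297] pointing down, gripper open.
Joint ranges: [-2.75, 2.75], [-0.82, 2.05], [0.23, 2.67], [-1.56, 4.7], [0.09, 2.69], [-2.92, 2.92]. Speed limits (rad/s): [1.89, 1.89, 2.39, 3.01, 3.01, 3.01].

INTERFACE

Orientations are given as a unit quaternion [w, x, y, z].
In Python, from rig import ctrl gives the robot as it stands.
- The arm moves only by the tool move_arm, never from a script. Its argument "increments" is a list of rows, each a list of 7 numbers: the gripper command: -1 is fully open, 1 is shut, values between are in proportion, then the shift along the tool's x, y, z in cm, then the turn, a rotation vector about the tool's x, y, z in rad. In form: [[fingers, dx, dy, dz, rx, ry, rz], ...]. A call has 1 to 5 rows; each row shifts and turns the commanded pose from where the row before left it, along the tool's axes as they then stand; what a row does not reach is not made up. A row lasts 1/10 s, in which the tool goes at most 50 mm and 8.59 degrees, less where a joint would pass 70% of its speed; a pose out of reach is approached as far as the arm can. A call is refused whole if a number of a shift passes 5 or a number of a turn 0.15, either way. A call with a gripper value outside its range is refused whole. The fingers move at their own pace and stop on an object; "newtons" is the grip in N (left out, the last holds). Time passes only in rows, so rows that do not move let the fingers close. It gives the time, the measured TCP pose, the force and the opening at its end, in the units of the state.
- ctrl.state(): the state, without advancing time (a new reading comes with each control period).
- ctrl.grab_frame(name): name is "scene" or "top" or "wrist"; returns a dict with "pixels" (400x640x3 uint8, blue, green, red), "vfov" (degrees; the focal length in pixels is half the picture's height over the tangent of half this angle, whatever the lens; pixels are square), "cx", "cy" (the principal point, pixels), "R" (3x3) and "t" (3): a world point X has camera coordinates R X + t; the wrist camera has in their place "mount" (4x4, takes a point from camera to tool coordinates, whose origin is the TCP and whose axes are the flange's). Camera axes: x right, y down, z forward; pixel columns grow to the right and rows downward; lengths in mm; the calibration is good to about 2 mm. The wrist camera is an equidistant fisheye: a pixel r from the principal point sees the ray r / f radians off the axis. A picture is of the moment at which its call begins: read the wrist's pose just before it. There is no depth.
- ctrl.close_job(): hands the job in, once; it reports no verdict.
The state is a dict: "clock": time; "joint_pos": joint angles; "joint_velocities": joint speeds; "tau": joint torques, N m; "ee_pos": TCP position; "tool_rot": TCP orientation; "wrist_force": force on the tool from outside, world axes, zero at the start; "torque": the same for the moment, N m; "finger_gap": finger opening in mm.
Only numpy, scipy, OpenCV 4.12 (cv2) and the standard library are available. Lean on these libraries where they do the work, as an engineer would, in place of code of your own. Each camera call takes 0.05 s, during which the arm holds its last target.

## Working session

There is one attempt and no reset: what is moved stays moved. The work goes in short steps, Python scripts to look and compute and a tool call to move; the robot and the scene stay as the last step left them, time stands still between calls to the robot, and variables do not carry over. Pictures are saved under pics/ and viewed, and the job is handed in when it is done.

Besides the shell and the picture viewer there is one more tool, called after ">>>" in YAML: its name, and indented under it one key for each argument. move_arm: Moves the arm, as the interface text tells. Its arguments: {"type":"object","properties":{"increments":{"type":"array","items":{"type":"array","items":{"type":"number"}}},"newtons":{"type":"number"}},"required":["increments"]}

```bash
ls; mkdir -p pics; python3 - <<'E'
from rig import ctrl
import cv2,pickle
s=ctrl.state();print(s)
for n in ["scene","top","wrist"]:
    f=ctrl.grab_frame(n);cv2.imwrite(f"pics/{n}0.png",f["pixels"]);pickle.dump(f,open(f"{n}0.pkl","wb"))
    print(n,{k:v for k,v in f.items() if k!="pixels"})
E
```

```text
pics
{'clock': 0.0, 'joint_pos': array([-1.35463993e+00,  4.80830410e-01,  1.59687986e+00,  2.38124460e-05,
        1.06509630e+00, -4.65480107e-02]), 'joint_velocities': array([-0.00014478, -0.00082161,  0.00216317,  0.00041765,  0.0016272 ,
        0.00230159]), 'tau': array([ 9.92814385e-04, -9.50627661e+01, -4.30183554e+01, -1.10476321e-04,
        1.17931727e-02, -5.00002898e-05]), 'ee_pos': array([ 168.77165387, -627.27655727,  230.67108594]), 'tool_rot': array([-6.05660130e-04,  9.91386269e-01,  1.30969069e-01, -4.10359630e-05]), 'wrist_force': array([-0.63216407,  0.56995993,  0.19999753]), 'torque': array([ 0.02789048, -0.00748075,  0.00412402]), 'finger_gap': 84.87417308357841}
scene {'vfov': 49.489297615704274, 'cx': 316.7902453668461, 'cy': 192.41645367072746, 'R': array([[-0.5979991 ,  0.80130127,  0.01770196],
       [ 0.54786411,  0.42478403, -0.72069649],
       [-0.58501452, -0.42127759, -0.69302468]]), 't': array([ 317.95694234, -219.30427043, 1533.90939507])}
top {'vfov': 55.63936572140457, 'cx': 318.91508481311115, 'cy': 196.0440327210877, 'R': array([[ 2.12861610e-04, -9.99743984e-01,  2.26256883e-02],
       [-9.97296722e-01, -1.87475088e-03, -7.34556538e-02],
       [ 7.34792655e-02, -2.25488889e-02, -9.97041797e-01]]), 't': array([ -22.48978122,  480.63267183, 1030.77027573])}
wrist {'vfov': 65.70646984690485, 'cx': 318.47852922819834, 'cy': 208.11070820322513, 'mount': array([[-1.01686366e-04, -9.60399184e-01, -2.78627703e-01,
         7.05961447e+01],
       [ 9.99999944e-01, -1.86461160e-04,  2.77756970e-04,
        -2.63775036e-01],
       [-3.18710812e-04, -2.78627659e-01,  9.60399149e-01,
        -1.43094931e+02],
       [ 0.00000000e+00,  0.00000000e+00,  0.00000000e+00,
         1.00000000e+00]])}
```

View pics/scene0.png

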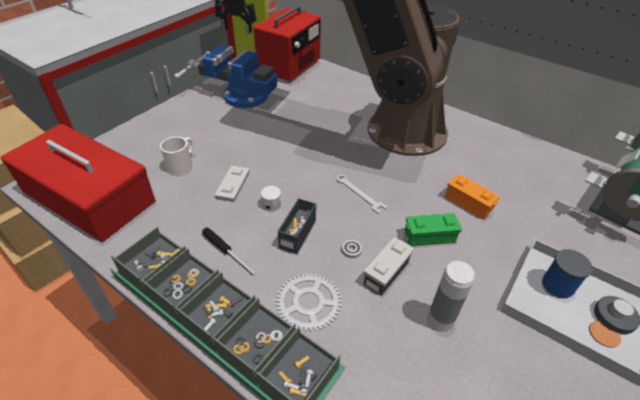

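View pics/top0.png

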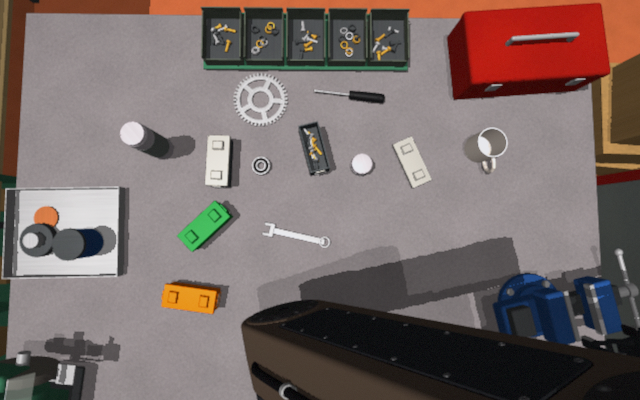

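View pics/wrist0.png

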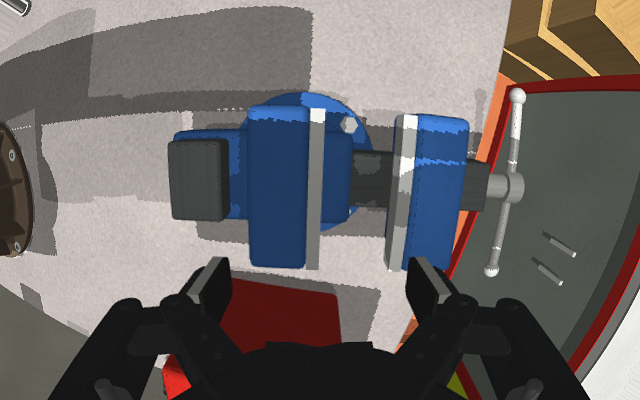

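```bash
cat > h.py <<'E'
import numpy as np,cv2,pickle
from scipy.spatial.transform import Rotation as Ro
def quat(q): return Ro.from_quat([q[1],q[2],q[3],q[0]]).as_matrix()
def foc(f): return 200/np.tan(np.radians(f["vfov"])/2)
def pix(f,u,v,z,st=None):
    F=foc(f)
    if "R" in f:
        d=f["R"].T@np.array([(u-f["cx"])/F,(v-f["cy"])/F,1]);o=-f["R"].T@f["t"]
    else:
        a=np.array([u-f["cx"],v-f["cy"]]);r=np.hypot(*a)+1e-9;th=r/F
        d=np.array([*(a/r*np.sin(th)),np.cos(th)])
        T=quat(st["tool_rot"]);M=f["mount"]
        d=T@(M[:3,:3]@d);o=T@M[:3,3]+st["ee_pos"]
    return o+d*(z-o[2])/d[2]
def proj(f,X,st=None):
    F=foc(f);X=np.asarray(X,float)
    if "R" in f:
        c=f["R"]@X+f["t"];return c[:2]/c[2]*F+[f["cx"],f["cy"]]
    T=quat(st["tool_rot"]);M=f["mount"]
    p=T.T@(X-st["ee_pos"]);c=M[:3,:3].T@(p-M[:3,3])
    r=np.hypot(c[0],c[1]);th=np.arctan2(r,c[2])
    return c[:2]/r*F*th+[f["cx"],f["cy"]]
def shot(n,name):
    from rig import ctrl
    st=ctrl.state();f=ctrl.grab_frame(n);cv2.imwrite(f"pics/{name}.png",f["pixels"]);pickle.dump((f,st),open(name+".pkl","wb"));return f,st
def crop(img,u0,v0,u1,v1,s): return cv2.resize(img[v0:v1,u0:u1],None,fx=s,fy=s,interpolation=cv2.INTER_CUBIC)
E
python3 - <<'E'
from h import *
f=pickle.load(open("top0.pkl","rb"));g=pickle.load(open("scene0.pkl","rb"))
cv2.imwrite("pics/c1.png",crop(f["pixels"],190,110,450,210,3))
cv2.imwrite("pics/c2.png",crop(g["pixels"],200,150,460,320,3))
E
```

```text
(no output)
```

View pics/c1.png

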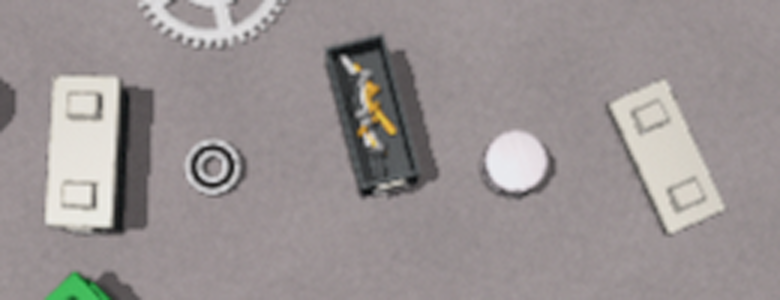

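View pics/c2.png

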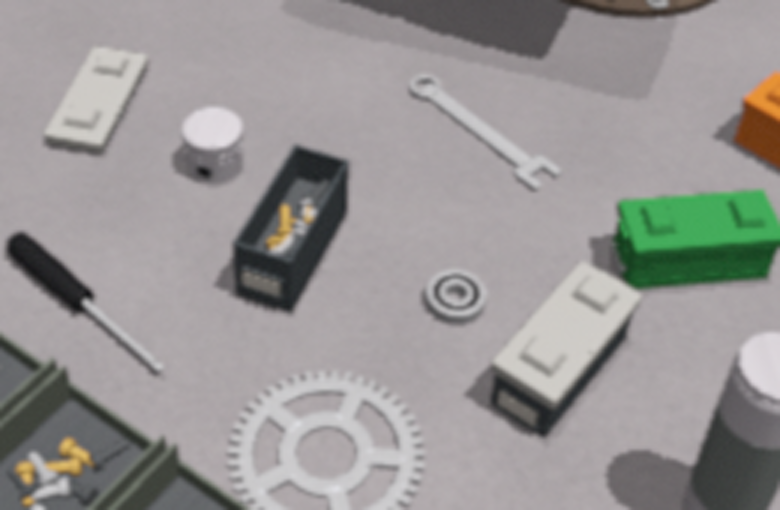

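```bash
python3 - <<'E'
from h import *
f=pickle.load(open("top0.pkl","rb"))
for n,c,z in [("deep",[(326,47),(383,37),(417,190),(362,196)],70),("lid",[(608,102),(667,80),(724,210),(670,235)],20),("sh",[(56,77),(120,77),(112,228),(45,225)],59)]:
    P=np.array([pix(f,a/3+190,b/3+110,z) for a,b in c])
    d=(P[0]+P[1]-P[2]-P[3])/2
    print(n,P.mean(0).round(1),np.linalg.norm(d).round(1),np.linalg.norm((P[0]+P[3]-P[1]-P[2])/2).round(1),np.arctan2(d[1],d[0]).round(3))
st=quat([-6.05660130e-04,9.91386269e-01,1.30969069e-01,-4.10359630e-05]);print(st.round(3))
E
```

```text
deep [601.8  -7.7  70. ] 138.5 50.1 0.226
lid [ 576.  -283.3   20. ] 134.6 57.8 0.409
sh [572.1 248.1  59. ] 134.0 57.8 -0.043
[[ 0.966  0.26  -0.   ]
 [ 0.26  -0.966  0.001]
 [ 0.    -0.001 -1.   ]]
```

Candidates for the shallow case: the pale-topped dark case at top (218,160), green at (205,225), orange at (190,297). I choose the pale one. The lid is the flat pale plate at (411,161), not the white piston at (362,164). The deep case is at (314,148). Next I go to hover over the lid.

>>> move_arm:
  increments:
    - [-1, 4, -1.9, 0.6, 0, 0, 0]
    - [-1, 4, -1.9, 0.6, 0, 0, 0]
    - [-1, 4, -1.9, 0.6, 0, 0, 0]
    - [-1, 4, -1.9, 0.6, 0, 0, 0]
    - [-1, 4, -1.9, 0.6, 0, 0, 0]

```text
clock: 0.65
ee_pos: [338.4, -482.6, 201.0]
tool_rot: [-0.0, 0.991, 0.131, -0.0]
wrist_force: [-0.2, -1.6, -0.5]
finger_gap: 85.1
```

>>> move_arm:
  increments:
    - [-1, 4, -1.9, 0.6, 0, 0, 0]
    - [-1, 4, -1.9, 0.6, 0, 0, 0]
    - [-1, 4, -1.9, 0.6, 0, 0, 0]
    - [-1, 4, -1.9, 0.6, 0, 0, 0]
    - [-1, 4, -1.9, 0.6, 0, 0, 0]

```text
clock: 1.15
ee_pos: [506.9, -338.8, 171.0]
tool_rot: [-0.0, 0.991, 0.131, -0.0]
wrist_force: [-0.6, -0.7, -0.3]
finger_gap: 85.3
```

>>> move_arm:
  increments:
    - [-1, 4, -1.9, 0.6, 0, 0, 0]
    - [-1, 4, -1.9, 0.6, 0, 0, -0.145]
    - [-1, 0, 0, 0, 0, 0, 0]

```text
clock: 1.45
ee_pos: [576.3, -279.1, 158.3]
tool_rot: [-0.0, 0.978, 0.207, 0.0]
wrist_force: [-0.6, -0.5, 0.1]
finger_gap: 85.5
```

```bash
python3 - <<'E'
from h import *
f,s=shot("wrist","w1");print(s["clock"],s["ee_pos"],s["tool_rot"],s["joint_pos"].round(2))
cv2.imwrite("pics/w1b.png",crop(f["pixels"],120,0,520,300,2))
E
```

```text
1.45 [ 576.3425204  -279.08241417  158.260892  ] [-4.29466267e-04  9.78359705e-01  2.06910739e-01  2.21023461e-04] [-0.5   0.54  1.69  0.    0.91  0.65]
```

View pics/w1b.png

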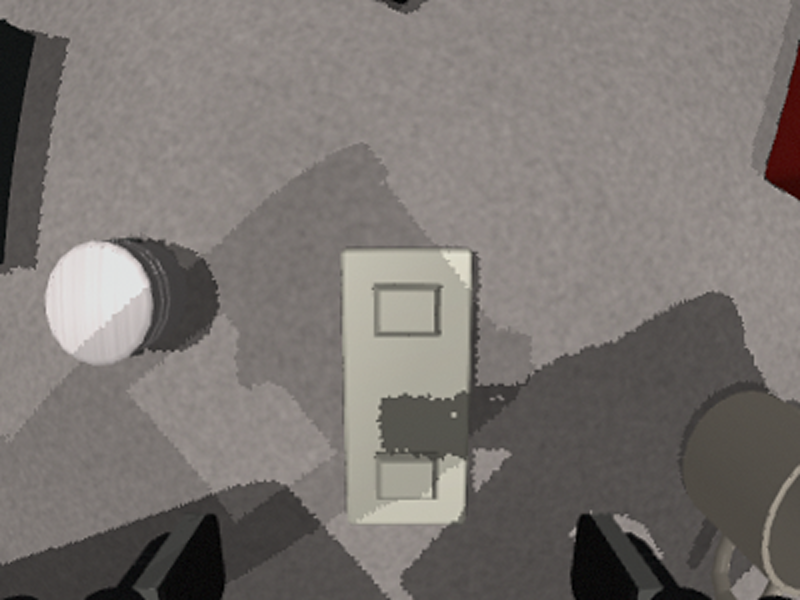

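```bash
cat >> h.py <<'E'
def rect(f,st,c,z,off,s):
    """c: FL,FR,BR,BL pixel corners in crop (F=tool+x)"""
    P=np.array([pix(f,a/s+off[0],b/s+off[1],z,st) for a,b in c])
    d=(P[0]+P[1]-P[2]-P[3])/2;w=(P[0]+P[3]-P[1]-P[2])/2
    y=np.arctan2(d[1],d[0]);y2=np.arctan2(w[1],w[0])-np.pi/2
    T=quat(st["tool_rot"]);m=P.mean(0)
    print("centre",m.round(1),"len",np.linalg.norm(d).round(1),"wid",np.linalg.norm(w).round(1),"yaw",y.round(4),y2.round(4),"toolyaw",np.arctan2(T[1,0],T[0,0]).round(4),"tool shift",(T.T@(m-st["ee_pos"])).round(1))
    return m,y
E
python3 - <<'E'
from h import *
f,s=pickle.load(open("w1.pkl","rb"))
rect(f,s,[(342,250),(472,250),(466,522),(349,523)],20,(120,0),2)
E
```

```text
centre [ 578.4 -283.3   20. ] len 133.8 wid 58.8 yaw 0.4226 0.422 toolyaw 0.4168 tool shift [1.000e-01 4.700e+00 1.383e+02]
```

>>> move_arm:
  increments:
    - [-1, 0, 0.47, 3.5, 0, 0, -0.005]
    - [-1, 0, 0, 3.5, 0, 0, 0]
    - [-1, 0, 0, 3.5, 0, 0, 0]
    - [-1, 0, 0, 3.0, 0, 0, 0]
    - [-1, 0, 0, 0, 0, 0, 0]

```text
clock: 2.0
ee_pos: [571.8, -286.5, 20.7]
tool_rot: [-0.002, 0.979, 0.204, -0.002]
wrist_force: [-0.5, 1.0, 0.7]
finger_gap: 85.3
```

```bash
python3 - <<'E'
from h import *
f,s=shot("wrist","w2");print(s["clock"],s["ee_pos"],s["tool_rot"],s["wrist_force"])
cv2.imwrite("pics/w2b.png",crop(f["pixels"],120,80,520,380,2))
E
```

```text
2.0 [ 571.83749727 -286.52630263   20.70358495] [-0.00207997  0.97895114  0.20406904 -0.0024828 ] [-0.4735808   0.9808617   0.68907944]
```

View pics/w2b.png

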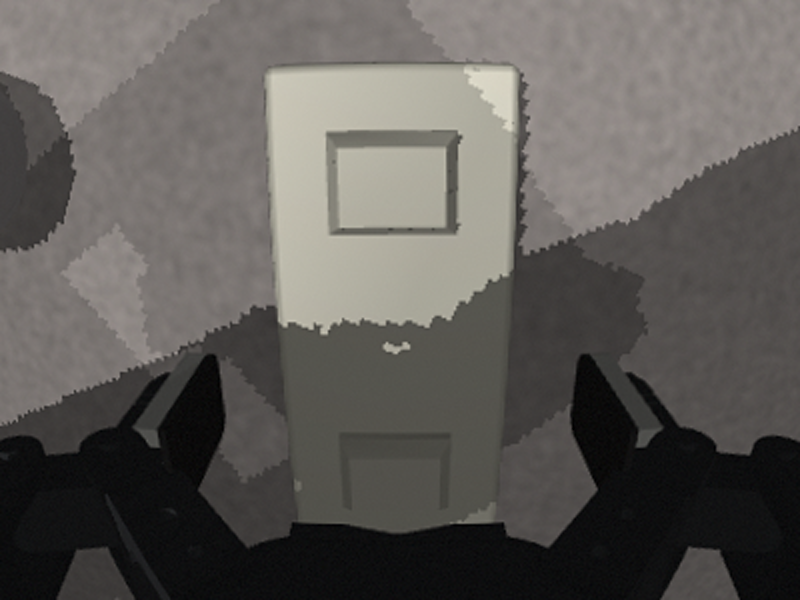

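>>> move_arm:
  increments:
    - [-1, 0, 0, 0, 0, 0, 0]

```text
clock: 2.15
ee_pos: [575.3, -287.9, 25.6]
tool_rot: [0.0, 0.979, 0.204, 0.0]
wrist_force: [1.5, 0.0, 0.3]
finger_gap: 85.6
```

```bash
cat >> h.py <<'E'
def to(goal,yaw):
    "tool-frame shift (cm) and rotvec needed to reach goal TCP, pointing straight down, tool-x yaw"
    from rig import ctrl
    s=ctrl.state();T=quat(s["tool_rot"]);c,n=np.cos(yaw),np.sin(yaw)
    G=np.array([[c,n,0],[n,-c,0],[0,0,-1]])
    print("t",s["clock"].__round__(2),"ee",s["ee_pos"].round(1),"F",s["wrist_force"].round(1),"M",s["torque"].round(2),"gap",round(s["finger_gap"],1),"q6",s["joint_pos"].round(2))
    print("shift cm",(T.T@(np.array(goal)-s["ee_pos"])/10).round(2),"rot",Ro.from_matrix(T.T@G).as_rotvec().round(4))
E
python3 - <<'E'
from h import *
to([578.3,-283.4,-2],0.4225)
E
```

```text
t 2.15 ee [ 575.3 -287.9   25.6] F [1.5 0.  0.3] M [ 0.04 -0.04 -0.02] gap 85.6 q6 [-0.51  0.72  1.76 -0.    0.67  0.65]
shift cm [ 0.45 -0.3   2.76] rot [ 0.0009 -0.0006 -0.0107]
```

```bash
python3 - <<'E'
from h import *
f,s=shot("wrist","w3");print(s["clock"],s["ee_pos"],s["tool_rot"],s["joint_velocities"].round(3))
cv2.imwrite("pics/w3b.png",crop(f["pixels"],120,80,520,380,2))
E
```

```text
2.15 [ 575.31661299 -287.9403307    25.62306622] [3.80890620e-04 9.78875689e-01 2.04455572e-01 3.98564723e-04] [ 0.004 -0.018 -0.007  0.001 -0.004 -0.001]
```

View pics/w3b.png

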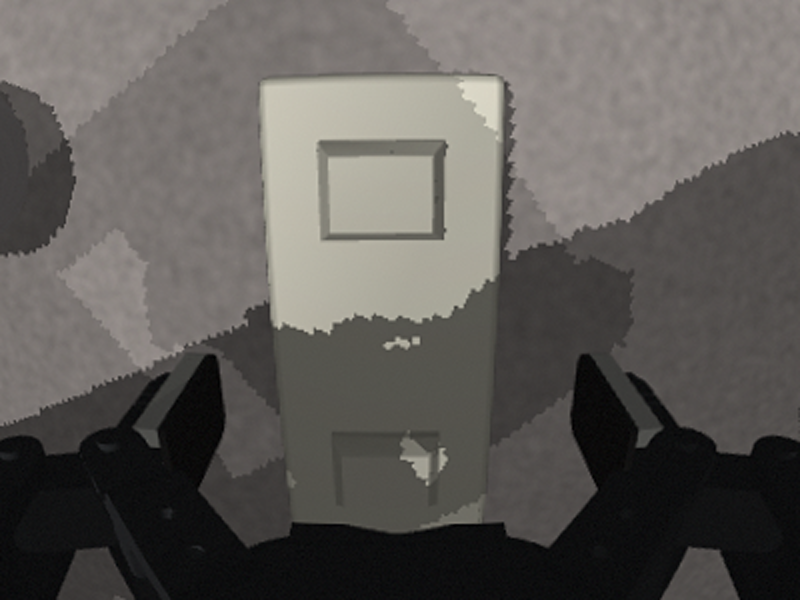

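```bash
python3 - <<'E'
from h import *
f,s=pickle.load(open("w3.pkl","rb"))
m,y=rect(f,s,[(262,80),(505,77),(482,520),(293,520)],20,(120,80),2)
P=np.mean([pix(f,a/2+120,b/2+80,20,s) for a,b in [(262,80),(505,77)]],0)
print("centre from front edge",P-68*np.array([np.cos(.4225),np.sin(.4225),0]))
E
```

```text
centre [ 580.5 -282.    20. ] len 129.4 wid 58.4 yaw 0.4143 0.4183 toolyaw 0.4118 tool shift [ 7.2 -3.4  5.6]
centre from front edge [ 577.73949309 -283.82571794   20.        ]
```

>>> move_arm:
  increments:
    - [-1, 0.44, -0.28, 0.8, 0, 0, -0.007]
    - [-1, 0, 0, 1.0, 0, 0, 0]
    - [-1, 0, 0, 0.9, 0, 0, 0]
    - [-1, 0, 0, 0, 0, 0, 0]
    - [-1, 0, 0, 0, 0, 0, 0]

```text
clock: 2.7
ee_pos: [577.7, -282.6, -3.2]
tool_rot: [-0.0, 0.978, 0.208, -0.0]
wrist_force: [0.9, -0.6, -0.1]
finger_gap: 85.7
```

>>> move_arm:
  increments:
    - [0.6, 0, 0, 0, 0, 0, 0]
    - [0.6, 0, 0, 0, 0, 0, 0]
    - [0.6, 0, 0, 0, 0, 0, 0]
    - [0.6, 0, 0, 0, 0, 0, 0]
  newtons: 40

```text
clock: 3.1
ee_pos: [578.2, -283.0, -2.2]
tool_rot: [0.0, 0.978, 0.208, 0.0]
wrist_force: [-1.8, 0.6, 6.2]
finger_gap: 58.7
```

```bash
python3 - <<'E'
from h import *
to([578.3,-283.4,-2],0.418)
f,s=shot("wrist","w4")
cv2.imwrite("pics/w4b.png",crop(f["pixels"],120,80,520,380,2))
E
```

```text
t 3.1 ee [ 578.2 -283.    -2.2] F [-1.8  0.6  6.2] M [0.  0.2 0. ] gap 58.7 q6 [-0.5   0.76  1.76 -0.    0.62  0.65]
shift cm [-0.01  0.04 -0.02] rot [ 0.0006 -0.0004  0.0018]
```

View pics/w4b.png

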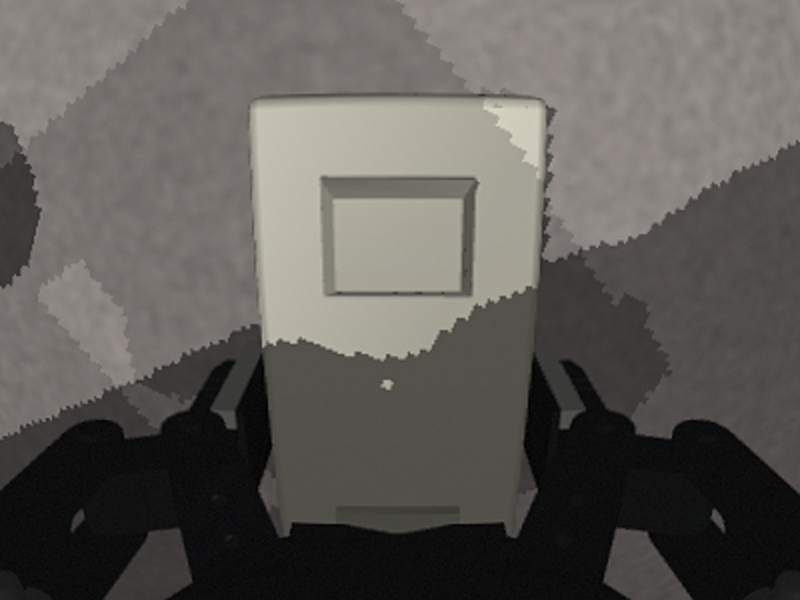

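>>> move_arm:
  increments:
    - [0.6, 0, 0, -0.5, 0, 0, 0]
    - [0.6, 0, 0, -3, 0, 0, 0]
    - [0.6, 0, 0, -4, 0, 0, 0]
    - [0.6, 0, 0, -4, 0, 0, 0]
    - [0.6, 0, 0, -4, 0, 0, 0]

```text
clock: 3.65
ee_pos: [577.6, -282.6, 154.1]
tool_rot: [-0.0, 0.978, 0.208, -0.0]
wrist_force: [0.9, -0.5, -0.8]
finger_gap: 59.0
```

>>> move_arm:
  increments:
    - [0.6, 0, -4, -1, 0, 0, 0]
    - [0.6, 0.1, -4.5, -1, 0, 0, 0]
    - [0.6, 0.1, -4.5, 0, 0, 0, 0]
    - [0.6, 0.1, -4.5, 0, 0, 0, 0]
    - [0.6, 0.1, -4.5, 0, 0, 0, 0]

```text
clock: 4.15
ee_pos: [491.0, -78.9, 172.8]
tool_rot: [0.0, 0.978, 0.208, 0.0]
wrist_force: [0.6, 0.5, 0.0]
finger_gap: 59.2
```

>>> move_arm:
  increments:
    - [0.6, 0, -4, 0, 0, 0, 0]
    - [0.6, 0, -1, 0, 0, 0, 0.097]
    - [0.6, 0, 0, 0, 0, 0, 0.097]
    - [0.6, 0, 0, 0, 0, 0, 0]
    - [0.6, 0, 0, 0, 0, 0, 0]

```text
clock: 4.65
ee_pos: [471.7, -34.7, 172.5]
tool_rot: [0.0, 0.993, 0.114, 0.0]
wrist_force: [0.1, 0.5, -0.3]
finger_gap: 58.8
```

```bash
python3 - <<'E'
from h import *
to([601.8,-7.7,200],0.226)
f,s=shot("wrist","w5");print(s["joint_velocities"].round(3))
cv2.imwrite("pics/w5b.png",cv2.resize(f["pixels"],(800,500)))
E
```

```text
t 4.65 ee [471.7 -34.7 172.5] F [ 0.1  0.5 -0.3] M [ 0.01  0.05 -0.02] gap 58.8 q6 [-0.14  0.31  2.05 -0.    0.77  1.2 ]
shift cm [13.29  0.32 -2.74] rot [ 0.0002 -0.0003  0.0027]
[-0.006  0.006 -0.003 -0.001 -0.    -0.007]
```

View pics/w5b.png

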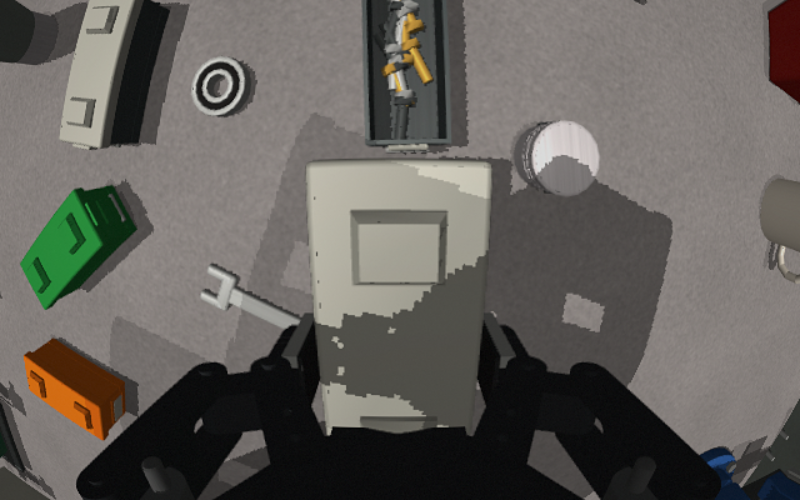

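>>> move_arm:
  increments:
    - [0.6, 1.75, 3.35, -0.5, 0, 0, 0]
    - [0.6, 1.75, 3.35, -0.5, 0, 0, 0]
    - [0.6, 1.75, 3.35, -0.5, 0, 0, 0]
    - [0.6, 1.75, 3.35, 0, 0, 0, 0]
    - [0.6, 0, 0, 0, 0, 0, 0]

```text
clock: 5.2
ee_pos: [572.8, -153.5, 187.4]
tool_rot: [0.001, 0.994, 0.112, 0.001]
wrist_force: [1.3, 0.4, -1.2]
finger_gap: 59.4
```

>>> move_arm:
  increments:
    - [0.6, 0, 0, 0, 0, 0, 0]

```text
clock: 5.3
ee_pos: [569.7, -150.5, 186.8]
tool_rot: [-0.0, 0.994, 0.113, -0.0]
wrist_force: [-0.2, -0.4, -0.8]
finger_gap: 59.1
```

```bash
python3 - <<'E'
from h import *
f,s=shot("wrist","w6");print(s["joint_velocities"].round(3),s["ee_pos"],s["tool_rot"])
cv2.imwrite("pics/w6b.png",cv2.resize(f["pixels"],(800,500)))
cv2.imwrite("pics/w6c.png",crop(f["pixels"],90,40,290,190,4))
cv2.imwrite("pics/w6d.png",crop(f["pixels"],220,130,420,280,4))
E
```

```text
[ 0.022 -0.018  0.033  0.002 -0.001  0.011] [ 569.65749799 -150.47669674  186.77070592] [-2.21304856e-04  9.93643370e-01  1.12572943e-01 -3.69115219e-04]
```

View pics/w6b.png

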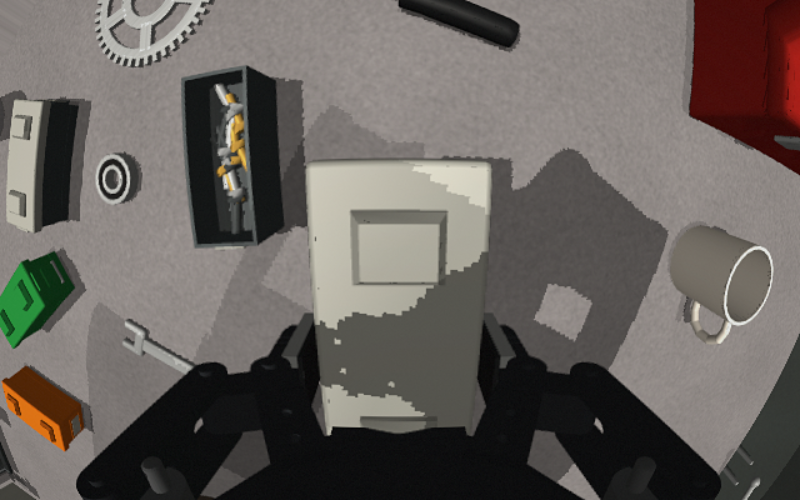

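View pics/w6c.png

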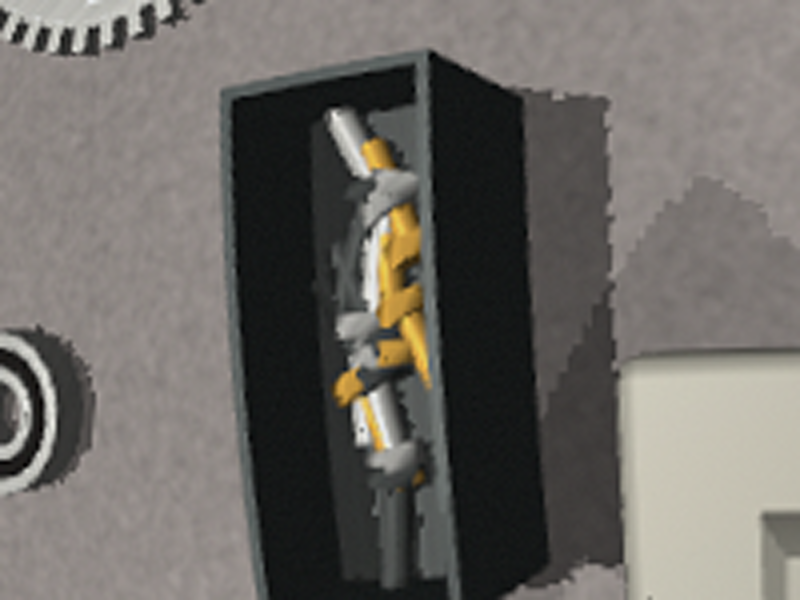

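View pics/w6d.png

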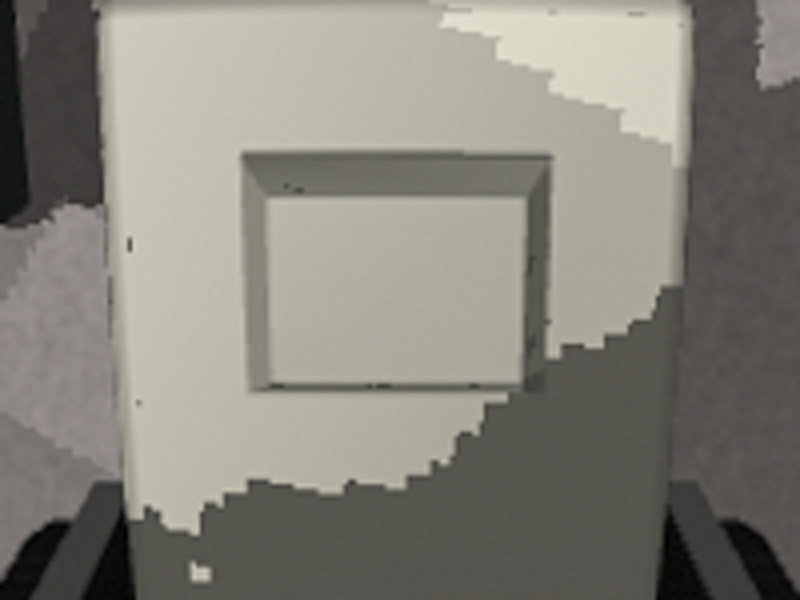

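```bash
python3 - <<'E'
from h import *
f,s=pickle.load(open("w6.pkl","rb"))
cv2.imwrite("pics/w6e.png",crop(f["pixels"],130,150,240,220,7))
E
```

```text
(no output)
```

View pics/w6e.png

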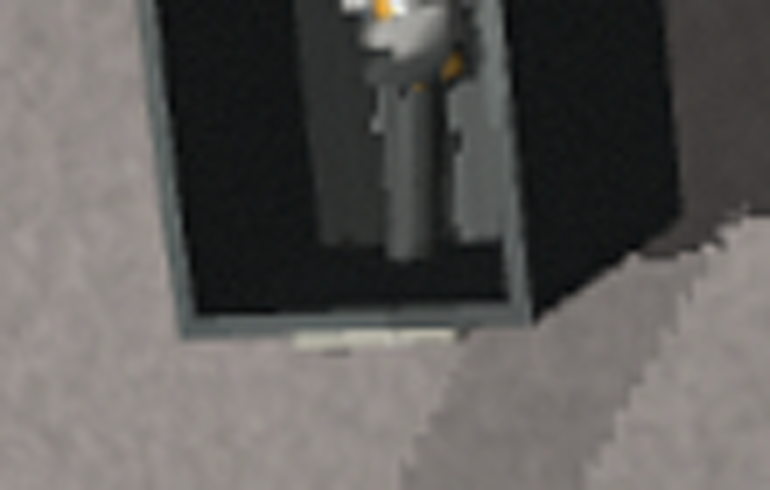

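```bash
python3 - <<'E'
from h import *
f,s=pickle.load(open("w6.pkl","rb"))
rect(f,s,[(145.5,63.2),(197.5,53),(205.7,196.4),(156,198.3)],70,(0,0),1)
# lid in tool frame
z=s["ee_pos"][2]+22
T=quat(s["tool_rot"])
for a,b in [(307,163),(491,164.5)]: print((T.T@(pix(f,a/1.25,b/1.25,z,s)-s["ee_pos"])).round(1))
# lug base outline & sides in crop4 (220,130); top-left, top-right of base, bottom
for a,b in [(242,152),(552,152),(250,390),(545,388),(103,40),(690,40),(130,520),(664,520)]: print((a,b),(T.T@(pix(f,a/4+220,b/4+130,z,s)-s["ee_pos"])).round(1))
E
```

```text
centre [608.7  -7.7  70. ] len 128.9 wid 53.4 yaw 0.2507 0.2531 toolyaw 0.2256 tool shift [  70.  -130.4  116.8]
[ 67.3 -28.9 -22. ]
[ 66.9  29.1 -22.1]
(242, 152) [ 52.  -15.3 -22. ]
(552, 152) [ 52.   15.4 -22. ]
(250, 390) [ 27.  -15.2 -22. ]
(545, 388) [ 27.3  15.5 -22. ]
(103, 40) [ 63.5 -29.  -22. ]
(690, 40) [ 63.5  29.1 -22.1]
(130, 520) [ 11.7 -29.2 -22. ]
(664, 520) [ 11.7  29.5 -22. ]
```

```bash
python3 - <<'E'
from h import *
f,s=pickle.load(open("w5.pkl","rb"))
cv2.imwrite("pics/w5c.png",crop(f["pixels"],270,0,390,125,6))
f=pickle.load(open("top0.pkl","rb"))
cv2.imwrite("pics/t0c.png",crop(f["pixels"],290,115,340,180,10)[:600])
E
```

```text
(no output)
```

View pics/w5c.png

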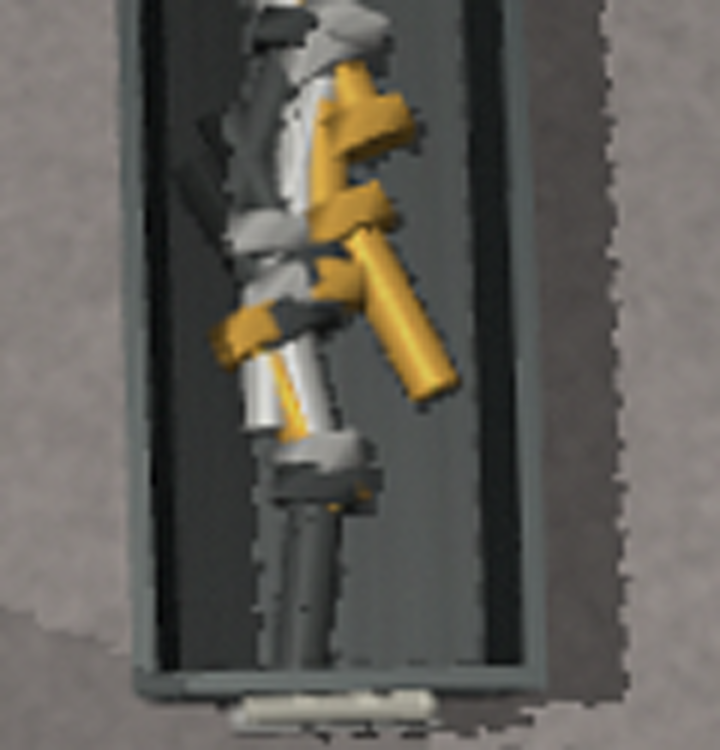

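View pics/t0c.png

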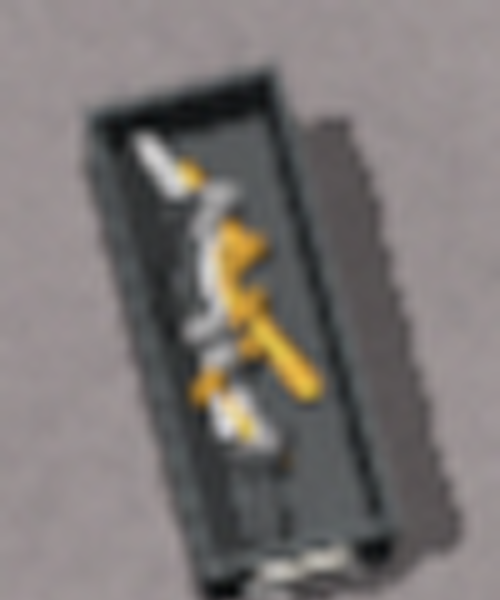

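```bash
python3 - <<'E'
from h import *
f,s=pickle.load(open("w5.pkl","rb"))
P=[pix(f,a/6+270,b/6,70,s) for a,b in [(120,2),(520,2),(544,688),(138,692)]]
print(np.round(P,1)); 
for i,j in[(0,3),(1,2)]: d=P[i]-P[j];print(np.arctan2(d[1],d[0]))
w=P[3]-P[2];y=np.arctan2(w[1],w[0])-np.pi/2;print(y,np.linalg.norm(w))
m=(P[2]+P[3])/2
for y in (.24,.25):print("c",m+65*np.array([np.cos(y),np.sin(y),0]))
f=pickle.load(open("top0.pkl","rb"))
rect(f,s,[(92,118),(277,72),(387,535),(200,565)],70,(290,115),10)
E
```

```text
[[633.7  26.5  70. ]
 [646.2 -25.2  70. ]
 [553.  -49.7  70. ]
 [540.2   1.9  70. ]]
0.25684464731042056
0.2563151559087784
0.24402227195013637 53.12215565722989
c [609.74345448  -8.42834962  70.        ]
c [609.58579353  -7.79776299  70.        ]
centre [606.9  -7.4  70. ] len 125.5 wid 50.4 yaw 0.2337 0.209 toolyaw 0.2287 tool shift [137.8   4.1 102.6]
```

```bash
python3 - <<'E'
from h import *
to([609.2,-7.7,85],0.252)
E
```

```text
t 5.35 ee [ 569.1 -149.7  186.8] F [-0.3 -1.2 -0.6] M [-0.   -0.04 -0.03] gap 58.9 q6 [-0.31  0.44  1.79  0.    0.91  1.04]
shift cm [  7.1  -12.93  10.18] rot [-0.0008  0.0011 -0.026 ]
```

>>> move_arm:
  increments:
    - [0.6, 1.8, -3.2, 0, 0, 0, 0]
    - [0.6, 1.8, -3.2, 0.5, 0, 0, 0]
    - [0.6, 1.8, -3.2, 1.5, 0, 0, 0]
    - [0.6, 1.7, -3.3, 1.5, 0, 0, 0]
    - [0.6, 0, 0, 1.7, 0, 0, -0.026]

```text
clock: 5.85
ee_pos: [610.2, -3.4, 135.1]
tool_rot: [-0.0, 0.992, 0.128, 0.0]
wrist_force: [0.4, -1.1, -1.7]
finger_gap: 59.0
```

>>> move_arm:
  increments:
    - [0.6, 0, 0, 2.5, 0, 0, 0]
    - [0.6, 0, 0, 2, 0, 0, 0]
    - [0.6, 0, 0, 0.5, 0, 0, 0]
    - [0.6, 0, 0, 0, 0, 0, 0]
    - [0.6, 0, 0, 0, 0, 0, 0]

```text
clock: 6.35
ee_pos: [610.4, -7.8, 86.3]
tool_rot: [0.0, 0.992, 0.126, 0.0]
wrist_force: [-0.3, -0.4, -0.2]
finger_gap: 59.0
```

```bash
python3 - <<'E'
from h import *
to([609.2,-7.7,61.8],0.252)
f,s=shot("wrist","w7")
cv2.imwrite("pics/w7b.png",crop(f["pixels"],200,80,440,260,3))
E
```

```text
t 6.35 ee [610.4  -7.8  86.3] F [-0.3 -0.4 -0.2] M [-0.02  0.01 -0.01] gap 59.0 q6 [-0.06  0.6   1.81  0.    0.73  1.26]
shift cm [-0.11 -0.04  2.45] rot [ 0.0003 -0.0008  0.0002]
```

View pics/w7b.png

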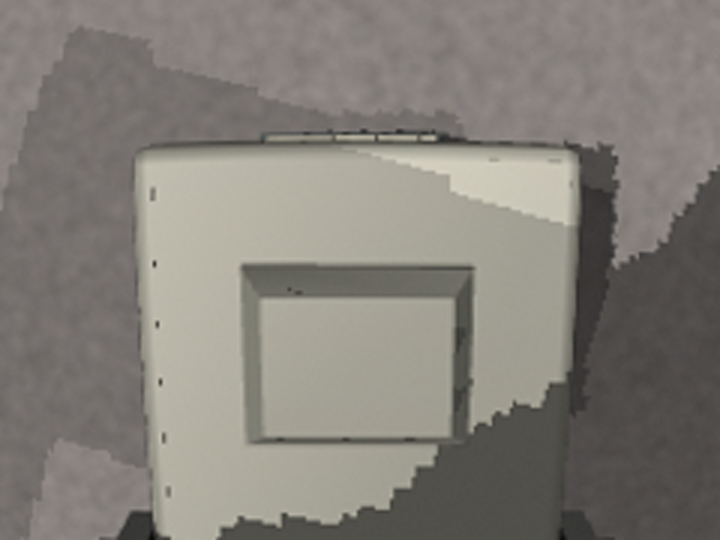

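>>> move_arm:
  increments:
    - [0.6, -0.1, -0.06, 0.5, 0, 0, 0]
    - [0.6, 0, 0, 0.5, 0, 0, 0]
    - [0.6, 0, 0, 0.5, 0, 0, 0]
    - [0.6, 0, 0, 0.2, 0, 0, 0]
    - [0.6, 0, 0, 0, 0, 0, 0]

```text
clock: 6.9
ee_pos: [608.7, -7.6, 67.8]
tool_rot: [-0.0, 0.992, 0.126, -0.0]
wrist_force: [-0.7, -0.4, -0.2]
finger_gap: 59.1
```

>>> move_arm:
  increments:
    - [0.6, 0, 0, 0.15, 0, 0, 0]
    - [0.6, 0, 0, 0.15, 0, 0, 0]
    - [0.6, 0, 0, 0, 0, 0, 0]

```text
clock: 7.2
ee_pos: [608.9, -7.6, 65.2]
tool_rot: [-0.0, 0.992, 0.126, -0.0]
wrist_force: [-0.7, 0.7, -0.3]
finger_gap: 59.2
```

```bash
python3 - <<'E'
from h import *
to([609.2,-7.7,61.8],0.252)
E
```

```text
t 7.2 ee [608.9  -7.6  65.2] F [-0.7  0.7 -0.3] M [-0.01  0.06  0.02] gap 59.2 q6 [-0.06  0.63  1.82  0.    0.69  1.26]
shift cm [0.03 0.02 0.34] rot [-0.0001  0.0002 -0.0002]
```

>>> move_arm:
  increments:
    - [0.6, 0, 0, 0.1, 0, 0, 0]
    - [0.6, 0, 0, 0.1, 0, 0, 0]
    - [0.6, 0, 0, 0.08, 0, 0, 0]
    - [0.6, 0, 0, 0, 0, 0, 0]

```text
clock: 7.6
ee_pos: [608.9, -7.6, 62.4]
tool_rot: [-0.0, 0.992, 0.126, -0.0]
wrist_force: [-0.1, 0.2, -0.8]
finger_gap: 59.3
```

```bash
python3 - <<'E'
from h import *
to([609.2,-7.7,61.8],0.252)
E
```

```text
t 7.6 ee [608.9  -7.6  62.4] F [-0.1  0.2 -0.8] M [ 0.02  0.01 -0.02] gap 59.3 q6 [-0.06  0.63  1.83  0.    0.68  1.26]
shift cm [0.02 0.02 0.06] rot [-0.0001  0.0001 -0.0002]
```

>>> move_arm:
  increments:
    - [0.6, 0, 0, 0.05, 0, 0, 0]
    - [0.6, 0, 0, 0.05, 0, 0, 0]
    - [0.6, 0, 0, 0, 0, 0, 0]

```text
clock: 7.9
ee_pos: [609.0, -7.6, 61.8]
tool_rot: [0.0, 0.992, 0.126, 0.0]
wrist_force: [-1.4, -0.4, 4.7]
finger_gap: 58.9
```

```bash
python3 - <<'E'
from h import *
to([609.2,-7.7,61.8],0.252)
E
```

```text
t 7.9 ee [609.   -7.6  61.8] F [-1.4 -0.4  4.7] M [-0.13  0.16  0.  ] gap 58.9 q6 [-0.06  0.63  1.83 -0.    0.68  1.26]
shift cm [ 0.01  0.02 -0.  ] rot [ 0.0001 -0.0002 -0.0002]
```

>>> move_arm:
  increments:
    - [-1, 0, 0, 0, 0, 0, 0]
    - [-1, 0, 0, 0, 0, 0, 0]
    - [-1, 0, 0, 0, 0, 0, 0]
    - [-1, 0, 0, -1, 0, 0, 0]
    - [-1, 0, 0, -4, 0, 0, 0]

```text
clock: 8.4
ee_pos: [606.5, -7.4, 109.3]
tool_rot: [-0.001, 0.992, 0.126, -0.003]
wrist_force: [0.6, -0.2, 0.9]
finger_gap: 85.5
```

>>> move_arm:
  increments:
    - [-1, 0, 0, -4.5, 0, 0, 0]
    - [-1, 0, 0, -3, 0, 0, 0]
    - [-1, 0, 0, 0, 0, 0, 0]
    - [-1, 0, 0, 0, 0, 0, 0]

```text
clock: 8.8
ee_pos: [609.3, -7.6, 187.6]
tool_rot: [0.0, 0.992, 0.126, 0.001]
wrist_force: [0.1, 0.2, -0.2]
finger_gap: 85.3
```

```bash
python3 - <<'E'
from h import *
to([609.2,-7.7,61.8],0.252)
f,s=shot("wrist","w8");print(s["joint_velocities"].round(3))
cv2.imwrite("pics/w8b.png",crop(f["pixels"],190,60,450,280,3))
g,_=shot("scene","s8")
cv2.imwrite("pics/s8b.png",crop(g["pixels"],260,180,340,260,7))
E
```

```text
t 8.8 ee [609.3  -7.6 187.6] F [ 0.1  0.2 -0.2] M [ 0.   -0.04  0.04] gap 85.3 q6 [-0.06  0.47  1.74  0.    0.93  1.26]
shift cm [-0.04  0.   12.58] rot [ 0.0006 -0.0018 -0.0002]
[-0.001  0.033  0.024  0.001 -0.011 -0.001]
```

View pics/w8b.png

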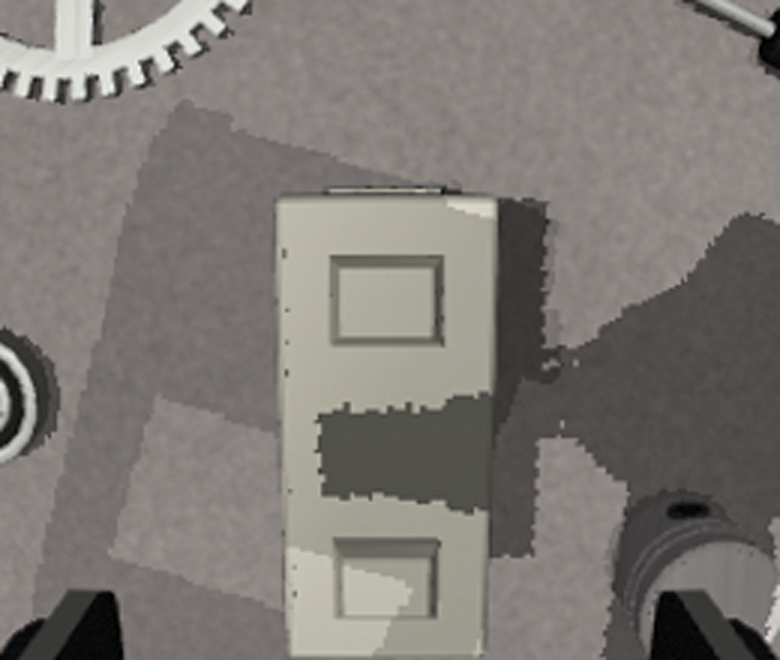

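View pics/s8b.png

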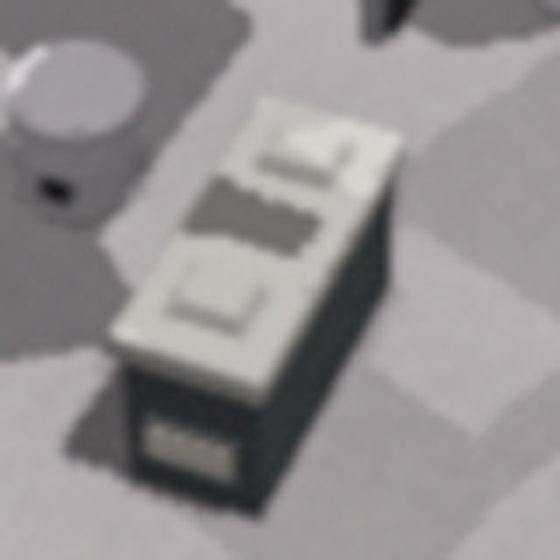

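```bash
python3 - <<'E'
from h import *
f,s=pickle.load(open("w8.pkl","rb"))
rect(f,s,[(277,198),(497,198),(485,656),(290,656)],84,(190,60),3)
# lugs: far base mid, near base mid (base z84)
A=[(330,257),(444,255),(443,346),(332,346)];B=[(334,540),(440,538),(438,620),(337,620)]
cs=[np.mean([pix(f,a/3+190,b/3+60,84,s) for a,b in L],0) for L in (A,B)]
d=cs[0]-cs[1];print(np.round(cs,1),np.mean(cs,0),np.linalg.norm(d),np.arctan2(d[1],d[0]))
# next: hover over shallow
to([572,248,175],0)
E
```

```text
centre [609.1  -8.   84. ] len 134.3 wid 58.5 yaw 0.2533 0.2514 toolyaw 0.2518 tool shift [ -0.5   0.3 103.6]
[[647.1   1.8  84. ]
 [568.7 -18.4  84. ]] [607.93887145  -8.32574621  84.        ] 80.96453950555588 0.25224419256759795
t 8.9 ee [608.3  -7.5 185.8] F [-0.3 -0.4  0.4] M [ 0.04  0.03 -0.01] gap 85.4 q6 [-0.06  0.47  1.74  0.    0.93  1.26]
shift cm [  2.85 -25.65   1.09] rot [-2.000e-04  1.300e-03  2.518e-01]
```

>>> move_arm:
  increments:
    - [-1, 0.5, -4.3, 0.2, 0, 0, 0]
    - [-1, 0.5, -4.3, 0.2, 0, 0, 0]
    - [-1, 0.5, -4.3, 0.2, 0, 0, 0]
    - [-1, 0.5, -4.3, 0.2, 0, 0, 0]
    - [-1, 0.5, -4.3, 0.2, 0, 0, 0]

```text
clock: 9.4
ee_pos: [578.4, 208.3, 175.0]
tool_rot: [0.0, 0.992, 0.126, -0.001]
wrist_force: [0.8, 0.1, -0.7]
finger_gap: 85.4
```

>>> move_arm:
  increments:
    - [-1, 0.4, -4.2, 0, 0, 0, 0]
    - [-1, 0, 0, 0, 0, 0, 0.14]
    - [-1, 0, 0, 0, 0, 0, 0.14]
    - [-1, 0, 0, 0, 0, 0, 0]
    - [-1, 0, 0, 0, 0, 0, 0]

```text
clock: 9.9
ee_pos: [572.5, 248.3, 175.6]
tool_rot: [0.0, 1.0, -0.012, -0.001]
wrist_force: [0.5, 0.1, -0.5]
finger_gap: 85.4
```

```bash
python3 - <<'E'
from h import *
f,s=shot("wrist","w9");print(s["clock"],s["ee_pos"],s["joint_velocities"].round(3))
cv2.imwrite("pics/w9b.png",crop(f["pixels"],190,40,450,260,3))
cv2.imwrite("pics/w9f.png",f["pixels"])
E
```

```text
9.9 [572.54753682 248.27140776 175.55069151] [-0.007 -0.005 -0.003 -0.001  0.002 -0.007]
```

View pics/w9b.png

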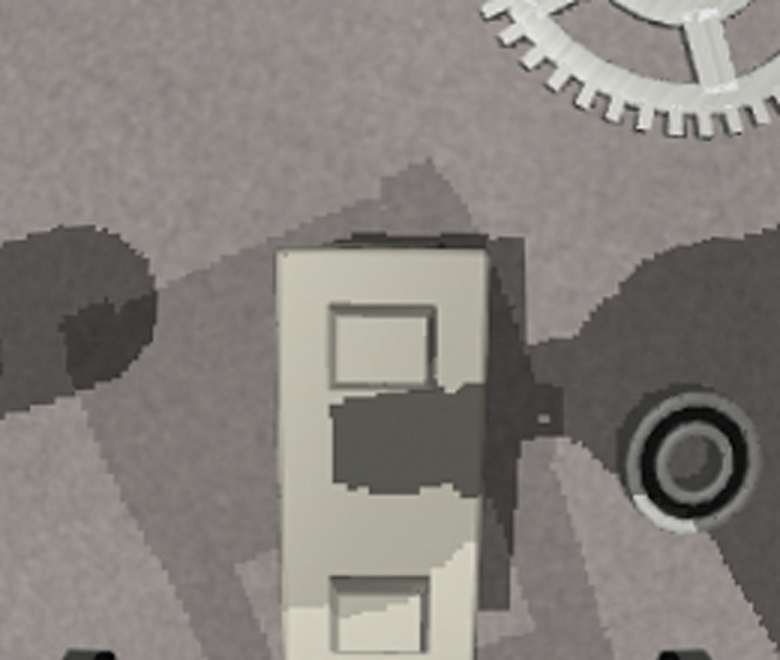

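View pics/w9f.png

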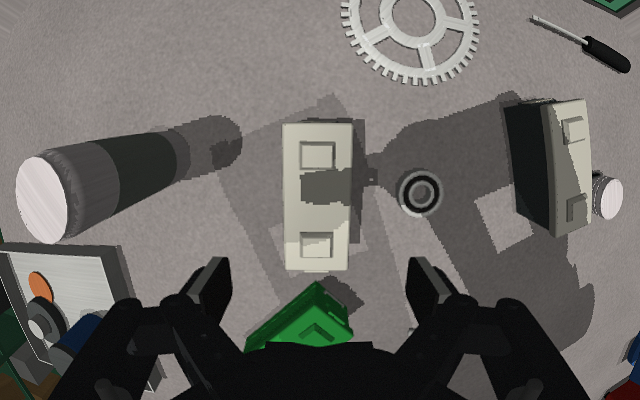

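```bash
python3 - <<'E'
from h import *
f,s=pickle.load(open("w9.pkl","rb"));g=pickle.load(open("scene0.pkl","rb"));w,_=pickle.load(open("w5.pkl","rb"))
a=crop(g["pixels"],275,230,325,255,8);b=crop(g["pixels"],355,265,405,290,8)
c=crop(w["pixels"],300,105,350,125,8);d=crop(w["pixels"],40,105,90,125,8);e=crop(f["pixels"],290,255,340,280,8)
cv2.imwrite("pics/lab.png",np.vstack([np.hstack([a,b]),np.hstack([c,d]),np.hstack([e,e])]))
rect(f,s,[(277,252),(489,250),(476,690),(288,690)],59,(190,40),3)
cv2.imwrite("pics/w9e.png",crop(f["pixels"],260,220,370,285,7))
E
```

```text
centre [573.8 249.2  59. ] len 134.0 wid 58.9 yaw -0.0271 -0.0196 toolyaw -0.0239 tool shift [  1.4  -1.  116.5]
```

View pics/lab.png

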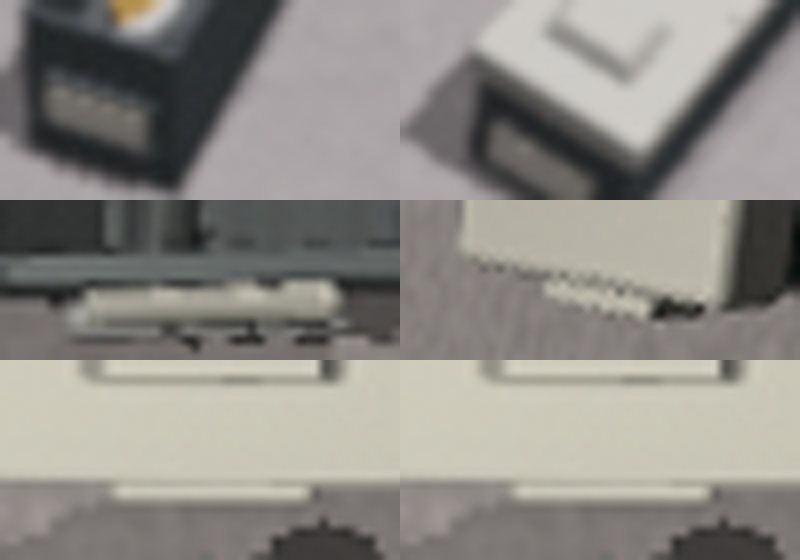

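View pics/w9e.png

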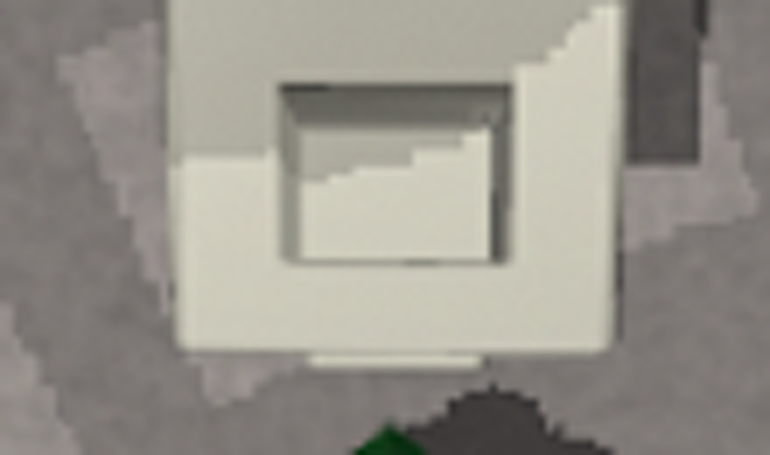

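```bash
python3 - <<'E'
from h import *
g,_=pickle.load(open("s8.pkl","rb"))
a=crop(g["pixels"],260,210,310,260,8);b=crop(g["pixels"],355,250,405,300,8)
cv2.imwrite("pics/lab2.png",np.hstack([a,b]))
# expected label pixel positions on both ends; visible end direction
for n,c,y,z in [("deep",(609,-8),.252,40),("sh",(573.8,249.2),-.024,25)]:
    for sg in (1,-1):
        print(n,sg,proj(g,[c[0]+sg*68*np.cos(y),c[1]+sg*68*np.sin(y),z]))
E
```

```text
deep 1 [286.34117832 241.54511612]
deep -1 [307.33168359 206.47336254]
sh 1 [372.45042639 284.26114374]
sh -1 [401.20864406 249.3726703 ]
```

View pics/lab2.png

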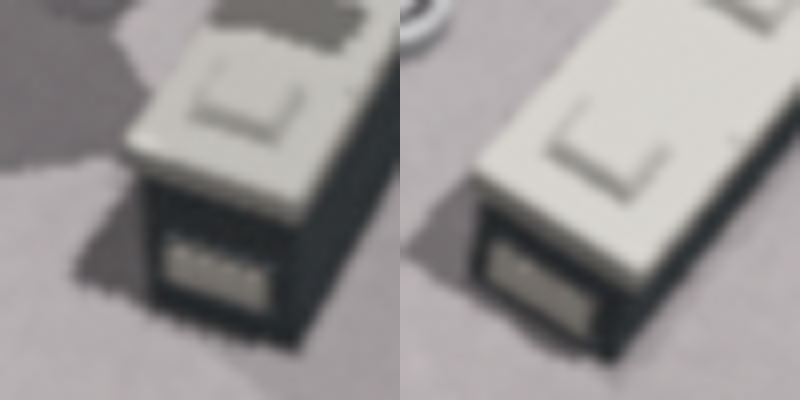

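```bash
python3 - <<'E'
from h import *
f,s=pickle.load(open("w9.pkl","rb"))
rect(f,s,[(282.3,124),(353,123.3),(347.8,270),(285.7,270)],59,(0,0),1)
p=[((330,304),(434,303),(432,388),(331,388)),((331,578),(429,576),(427,652),(332,653))]
cs=[np.mean([pix(f,a/3+190,b/3+40,59,s) for a,b in L],0) for L in p]
d=cs[0]-cs[1];print(np.round(cs,1),np.mean(cs,0).round(1),np.linalg.norm(d),np.arctan2(d[1],d[0]))
to([573.4,249.2,38],-0.027)
E
```

```text
centre [573.8 249.5  59. ] len 134.0 wid 58.7 yaw -0.0311 -0.0192 toolyaw -0.0239 tool shift [  1.4  -1.3 116.5]
[[613.8 248.4  59. ]
 [532.6 251.   59. ]] [573.2 249.7  59. ] 81.28928056101635 -0.032635754322508245
t 9.95 ee [572.7 248.2 175.8] F [-0.5 -0.5 -0.3] M [ 0.05  0.04 -0.01] gap 85.1 q6 [ 0.36  0.5   1.71 -0.    0.93  1.96]
shift cm [ 0.08 -0.11 13.78] rot [0.0005 0.0012 0.0026]
```

>>> move_arm:
  increments:
    - [-1, 0.08, -0.13, 2, 0, 0, 0.005]
    - [-1, 0, 0, 3, 0, 0, 0]
    - [-1, 0, 0, 3, 0, 0, 0]
    - [-1, 0, 0, 2, 0, 0, 0]
    - [-1, 0, 0, 1, 0, 0, 0]

```text
clock: 10.45
ee_pos: [572.9, 249.0, 64.4]
tool_rot: [0.001, 1.0, -0.016, -0.001]
wrist_force: [0.9, -1.0, 1.1]
finger_gap: 85.5
```

>>> move_arm:
  increments:
    - [-1, 0, 0, 0.5, 0, 0, 0]
    - [-1, 0, 0, 0, 0, 0, 0]
    - [-1, 0, 0, 0, 0, 0, 0]

```text
clock: 10.75
ee_pos: [574.5, 250.0, 62.4]
tool_rot: [-0.0, 1.0, -0.016, 0.001]
wrist_force: [-0.1, 0.4, -0.0]
finger_gap: 85.4
```

```bash
python3 - <<'E'
from h import *
to([573.4,249.4,36],-0.029)
f,s=shot("wrist","w10")
cv2.imwrite("pics/w10b.png",crop(f["pixels"],190,60,450,280,3))
E
```

```text
t 10.75 ee [574.5 250.   62.4] F [-0.1  0.4 -0. ] M [0.01 0.01 0.  ] gap 85.4 q6 [0.36 0.65 1.78 0.   0.71 1.97]
shift cm [-0.11  0.06  2.64] rot [-0.0005 -0.0012 -0.0038]
```

View pics/w10b.png

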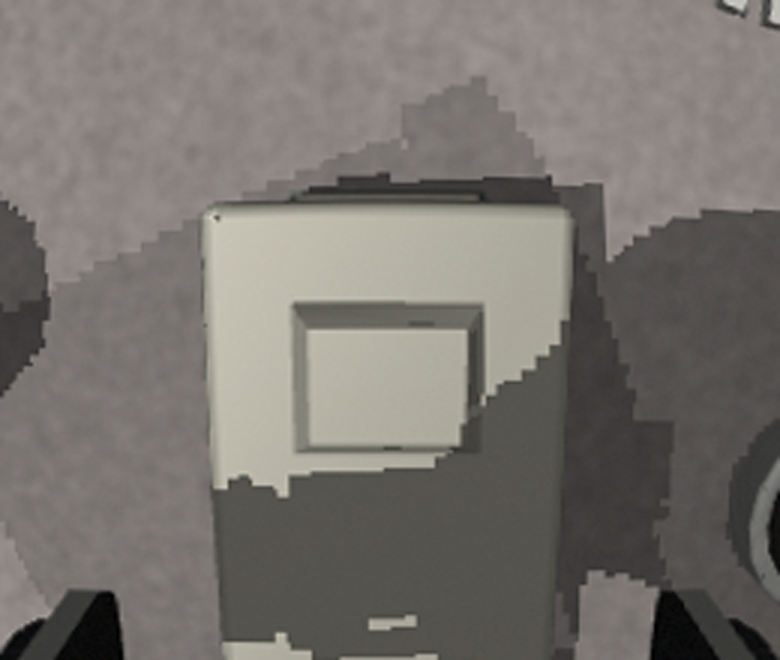

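```bash
python3 - <<'E'
from h import *
f,s=pickle.load(open("w10.pkl","rb"));T=quat(s["tool_rot"])
L=((292,303),(484,303),(482,452),(295,452))
P=np.array([T.T@(pix(f,a/3+190,b/3+60,59,s)-s["ee_pos"]) for a,b in L]);print(P.round(1),P.mean(0))
for a,b in ((204,215),(572,215),(222,640),(553,640),(388,208)):print((T.T@(pix(f,a/3+190,b/3+60,59,s)-s["ee_pos"])).round(1))
E
```

```text
[[ 51.4 -15.    3.5]
 [ 51.4  15.5   3.5]
 [ 26.7  15.8   3.5]
 [ 26.7 -15.1   3.5]] [39.05819179  0.27024983  3.4770794 ]
[ 65.8 -28.9   3.5]
[65.8 29.4  3.5]
[ -8.6 -29.6   3.4]
[-8.6 29.9  3.4]
[66.4  0.2  3.5]
```

>>> move_arm:
  increments:
    - [-1, -0.1, 0.03, 0.6, 0, 0, -0.003]
    - [-1, 0, 0, 1.0, 0, 0, 0]
    - [-1, 0, 0, 1.0, 0, 0, 0]
    - [-1, 0, 0, 0, 0, 0, 0]
    - [-1, 0, 0, 0, 0, 0, 0]

```text
clock: 11.3
ee_pos: [572.5, 249.4, 34.9]
tool_rot: [0.0, 1.0, -0.015, -0.0]
wrist_force: [-0.6, -0.5, 0.1]
finger_gap: 85.5
```

>>> move_arm:
  increments:
    - [0.6, 0, 0, 0, 0, 0, 0]
    - [0.6, 0, 0, 0, 0, 0, 0]
    - [0.6, 0, 0, 0, 0, 0, 0]
    - [0.6, 0, 0, 0, 0, 0, 0]
    - [0.6, 0, 0, 0, 0, 0, 0]
  newtons: 70

```text
clock: 11.8
ee_pos: [573.1, 249.7, 36.3]
tool_rot: [-0.0, 1.0, -0.015, 0.0]
wrist_force: [-0.7, -0.5, 6.0]
finger_gap: 58.5
```

```bash
python3 - <<'E'
from h import *
to([573.4,249.4,36],-0.029)
E
```

```text
t 11.8 ee [573.1 249.7  36.3] F [-0.7 -0.5  6. ] M [-0.    0.27  0.01] gap 58.5 q6 [0.36 0.69 1.8  0.   0.66 1.96]
shift cm [0.03 0.03 0.03] rot [-0.0003 -0.0008 -0.0012]
```

>>> move_arm:
  increments:
    - [0.6, 0, 0, -0.5, 0, 0, 0]
    - [0.6, 0, 0, -2.5, 0, 0, 0]
    - [0.6, 0, 0, -4, 0, 0, 0]
    - [0.6, 0, 0, -4.5, 0, 0, 0]
    - [0.6, 0, 0, -4, 0, 0, 0]

```text
clock: 12.3
ee_pos: [572.7, 249.5, 192.7]
tool_rot: [-0.0, 1.0, -0.015, 0.0]
wrist_force: [0.8, 0.0, -4.4]
finger_gap: 58.7
```

>>> move_arm:
  increments:
    - [0.6, 0, 0, 0, 0, 0, -0.14]
    - [0.6, 0, 0, 0, 0, 0, -0.14]
    - [0.6, 0, 0, 0, 0, 0, 0]
    - [0.6, 0, 0, 0, 0, 0, 0]

```text
clock: 12.7
ee_pos: [572.6, 249.4, 190.4]
tool_rot: [0.0, 0.992, 0.122, -0.0]
wrist_force: [-0.3, -0.7, -2.8]
finger_gap: 58.5
```

```bash
python3 - <<'E'
from h import *
to([609,-8,190],0.252)
f,s=shot("wrist","w11")
cv2.imwrite("pics/w11b.png",crop(f["pixels"],190,90,450,310,3))
E
```

```text
t 12.7 ee [572.6 249.4 190.4] F [-0.3 -0.7 -2.8] M [ 0.01  0.01 -0.02] gap 58.5 q6 [ 0.36  0.49  1.7  -0.    0.96  1.69]
shift cm [-2.73 25.86  0.05] rot [ 0.0001  0.0004 -0.0065]
```

View pics/w11b.png

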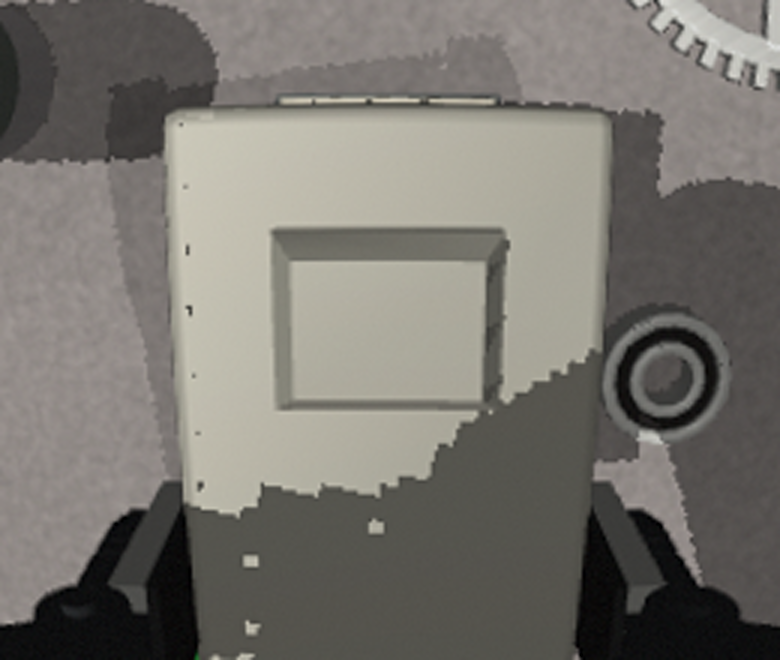

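```bash
python3 - <<'E'
from h import *
f,s=pickle.load(open("w11.pkl","rb"));T=quat(s["tool_rot"])
z=s["ee_pos"][2]+22.7
L=((272,228),(506,229),(500,409),(277,409))
P=np.array([T.T@(pix(f,a/3+190,b/3+90,z,s)-s["ee_pos"]) for a,b in L]);print(P.round(1),P.mean(0))
for a,b in ((167,115),(611,115),(197,620),(580,620),(388,110),(280,100),(498,100)):print((T.T@(pix(f,a/3+190,b/3+90,z,s)-s["ee_pos"])).round(1))
E
```

```text
[[ 52.9 -15.1 -22.7]
 [ 52.8  15.6 -22.7]
 [ 27.8  15.6 -22.7]
 [ 27.8 -15.2 -22.7]] [ 40.33567977   0.22457356 -22.71688798]
[ 68.2 -28.7 -22.7]
[ 68.2  29.2 -22.7]
[ -6.9 -29.3 -22.7]
[ -7.   29.8 -22.7]
[ 68.3   0.1 -22.7]
[ 69.7 -13.8 -22.7]
[ 69.7  14.2 -22.7]
```

>>> move_arm:
  increments:
    - [0.6, -0.5, 3, 0, 0, 0, 0]
    - [0.6, -0.5, 4.5, 0, 0, 0, 0]
    - [0.6, -0.5, 4.5, 0, 0, 0, 0]
    - [0.6, -0.5, 4.5, 0, 0, 0, 0]
    - [0.6, -0.5, 4.5, 0, 0, 0, 0]

```text
clock: 13.25
ee_pos: [600.4, 38.2, 190.2]
tool_rot: [-0.0, 0.992, 0.123, -0.0]
wrist_force: [1.4, -0.0, -3.3]
finger_gap: 58.5
```

>>> move_arm:
  increments:
    - [0.6, -0.3, 3.5, 0, 0, 0, -0.006]
    - [0.6, 0, 1.3, 0.5, 0, 0, 0]
    - [0.6, 0, 0, 1, 0, 0, 0]
    - [0.6, 0, 0, 0, 0, 0, 0]
    - [0.6, 0, 0, 0, 0, 0, 0]

```text
clock: 13.75
ee_pos: [609.0, -6.1, 174.9]
tool_rot: [-0.0, 0.992, 0.128, -0.001]
wrist_force: [-0.1, 0.0, -3.3]
finger_gap: 58.4
```

```bash
python3 - <<'E'
from h import *
to([608.4,-7.9,120.3],0.2525)
E
```

```text
t 13.75 ee [609.   -6.1 174.9] F [-0.1  0.  -3.3] M [ 0.02 -0.    0.01] gap 58.4 q6 [-0.06  0.48  1.75  0.    0.91  1.25]
shift cm [-0.09  0.16  5.46] rot [-0.0007  0.0013  0.0034]
```

>>> move_arm:
  increments:
    - [0.6, -0.09, 0.16, 1, 0, 0.001, 0.003]
    - [0.6, 0, 0, 1.5, 0, 0, 0]
    - [0.6, 0, 0, 1.2, 0, 0, 0]
    - [0.6, 0, 0, 0.4, 0, 0, 0]
    - [0.6, 0, 0, 0, 0, 0, 0]

```text
clock: 14.25
ee_pos: [608.7, -8.8, 133.7]
tool_rot: [-0.0, 0.992, 0.126, -0.0]
wrist_force: [0.1, 0.3, -3.1]
finger_gap: 58.8
```

>>> move_arm:
  increments:
    - [0.6, 0, 0, 0, 0, 0, 0]

```text
clock: 14.35
ee_pos: [609.4, -9.0, 134.8]
tool_rot: [-0.0, 0.992, 0.126, 0.001]
wrist_force: [-0.2, 0.1, -2.9]
finger_gap: 58.4
```

```bash
python3 - <<'E'
from h import *
to([608.4,-7.9,120.3],0.2525)
g,_=shot("scene","s12");cv2.imwrite("pics/s12.png",crop(g["pixels"],250,130,350,260,6)[:600])
f,s=shot("wrist","w12");cv2.imwrite("pics/w12b.png",crop(f["pixels"],190,90,450,310,3))
E
```

```text
t 14.35 ee [609.4  -9.  134.8] F [-0.2  0.1 -2.9] M [ 0.02 -0.04 -0.02] gap 58.4 q6 [-0.06  0.53  1.78  0.    0.82  1.25]
shift cm [-0.07 -0.13  1.45] rot [ 0.0001 -0.0014  0.0004]
```

View pics/s12.png

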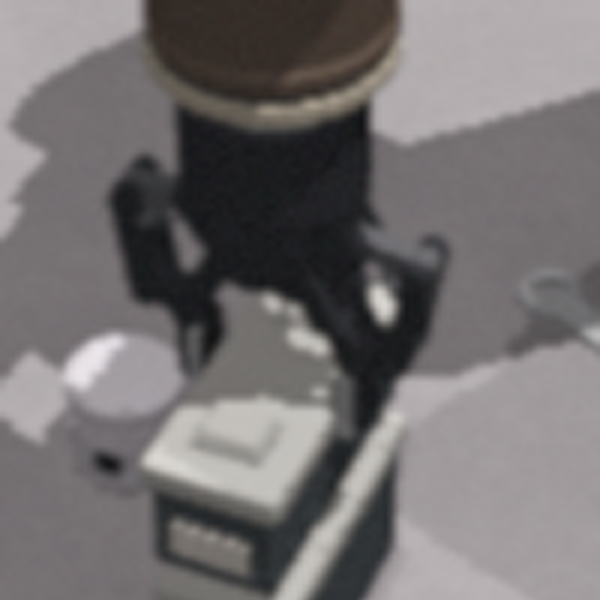

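>>> move_arm:
  increments:
    - [0.6, -0.07, -0.13, 0.3, 0, -0.001, 0]
    - [0.6, 0, 0, 0.3, 0, 0, 0]
    - [0.6, 0, 0, 0, 0, 0, 0]
    - [0.6, 0, 0, 0, 0, 0, 0]

```text
clock: 14.85
ee_pos: [608.1, -8.0, 128.4]
tool_rot: [-0.0, 0.992, 0.126, -0.0]
wrist_force: [0.3, 0.5, -3.8]
finger_gap: 58.6
```

```bash
python3 - <<'E'
from h import *
to([608.4,-7.9,120.3],0.2525)
E
```

```text
t 14.85 ee [608.1  -8.  128.4] F [ 0.3  0.5 -3.8] M [ 0.02 -0.05  0.02] gap 58.6 q6 [-0.06  0.54  1.79  0.    0.81  1.25]
shift cm [ 0.03 -0.01  0.81] rot [-0.      0.0001  0.0003]
```

>>> move_arm:
  increments:
    - [0.6, 0.03, 0, 0.1, 0, 0, 0]
    - [0.6, 0, 0, 0.15, 0, 0, 0]
    - [0.6, 0, 0, 0.15, 0, 0, 0]
    - [0.6, 0, 0, 0, 0, 0, 0]

```text
clock: 15.25
ee_pos: [608.3, -7.9, 124.3]
tool_rot: [-0.0, 0.992, 0.126, -0.0]
wrist_force: [0.4, 0.7, -3.1]
finger_gap: 58.6
```

>>> move_arm:
  increments:
    - [0.6, 0, 0, 0.1, 0, 0, 0]
    - [0.6, 0, 0, 0.1, 0, 0, 0]
    - [0.6, 0, 0, 0, 0, 0, 0]

```text
clock: 15.55
ee_pos: [608.4, -7.9, 122.4]
tool_rot: [-0.0, 0.992, 0.126, -0.0]
wrist_force: [-0.2, -0.0, -3.7]
finger_gap: 58.4
```

```bash
python3 - <<'E'
from h import *
to([608.4,-7.9,120.3],0.2525)
E
```

```text
t 15.55 ee [608.4  -7.9 122.4] F [-0.2 -0.  -3.7] M [ 0.01 -0.01 -0.01] gap 58.4 q6 [-0.06  0.55  1.79  0.    0.8   1.26]
shift cm [ 0.   -0.    0.21] rot [-0.0001  0.0001  0.0003]
```

No resistance with the underside about 2 mm above seated, so the lugs are in the pockets. I lower it the rest of the way.

>>> move_arm:
  increments:
    - [0.6, 0, 0, 0.08, 0, 0, 0]
    - [0.6, 0, 0, 0.07, 0, 0, 0]
    - [0.6, 0, 0, 0.03, 0, 0, 0]
    - [0.6, 0, 0, 0, 0, 0, 0]

```text
clock: 15.95
ee_pos: [608.4, -7.9, 120.6]
tool_rot: [-0.0, 0.992, 0.126, -0.0]
wrist_force: [0.0, 1.8, -3.1]
finger_gap: 58.7
```

>>> move_arm:
  increments:
    - [0.6, 0, 0, 0.04, 0, 0, 0]
    - [0.6, 0, 0, 0.03, 0, 0, 0]
    - [0.6, 0, 0, 0, 0, 0, 0]

```text
clock: 16.25
ee_pos: [608.5, -8.0, 120.3]
tool_rot: [0.0, 0.992, 0.126, 0.0]
wrist_force: [-1.5, -0.3, 2.7]
finger_gap: 58.6
```

```bash
python3 - <<'E'
from h import *
to([608.4,-7.9,120.3],0.2525)
E
```

```text
t 16.25 ee [608.5  -8.  120.3] F [-1.5 -0.3  2.7] M [ 0.1   0.29 -0.04] gap 58.6 q6 [-0.06  0.55  1.79  0.    0.8   1.26]
shift cm [-0.01 -0.01 -0.  ] rot [ 0.0001 -0.0002  0.0003]
```

Contact came at the expected height (net about +6 N). I release and retreat.

>>> move_arm:
  increments:
    - [-1, 0, 0, 0, 0, 0, 0]
    - [-1, 0, 0, 0, 0, 0, 0]
    - [-1, 0, 0, 0, 0, 0, 0]
    - [-1, 0, 0, -1, 0, 0, 0]
    - [-1, 0, 0, -3, 0, 0, 0]

```text
clock: 16.75
ee_pos: [606.8, -7.9, 158.7]
tool_rot: [-0.0, 0.992, 0.126, -0.002]
wrist_force: [0.4, 0.6, 0.9]
finger_gap: 85.5
```

>>> move_arm:
  increments:
    - [-1, 0, 0, -3.5, 0, 0, 0]
    - [-1, 0, 0, -3.5, 0, 0, 0]
    - [-1, -0.5, 0, -1, 0, 0, 0]
    - [-1, 0, 0, 0, 0, 0, 0]
    - [-1, 0, 0, 0, 0, 0, 0]

```text
clock: 17.25
ee_pos: [603.1, -9.2, 239.5]
tool_rot: [-0.0, 0.992, 0.126, -0.0]
wrist_force: [0.0, 0.4, -0.7]
finger_gap: 85.3
```

```bash
python3 - <<'E'
from h import *
to([608.4,-7.9,120.3],0.2525)
f,s=shot("wrist","w13");cv2.imwrite("pics/w13b.png",crop(f["pixels"],190,60,450,280,3))
g,_=shot("scene","s13");cv2.imwrite("pics/s13.png",crop(g["pixels"],255,150,355,260,5))
E
```

```text
t 17.25 ee [603.1  -9.2 239.5] F [ 0.   0.4 -0.7] M [-0.01  0.06 -0.04] gap 85.3 q6 [-0.07  0.41  1.7   0.    1.04  1.25]
shift cm [5.500e-01 1.000e-02 1.192e+01] rot [-0.0002  0.0005  0.0002]
```

View pics/w13b.png

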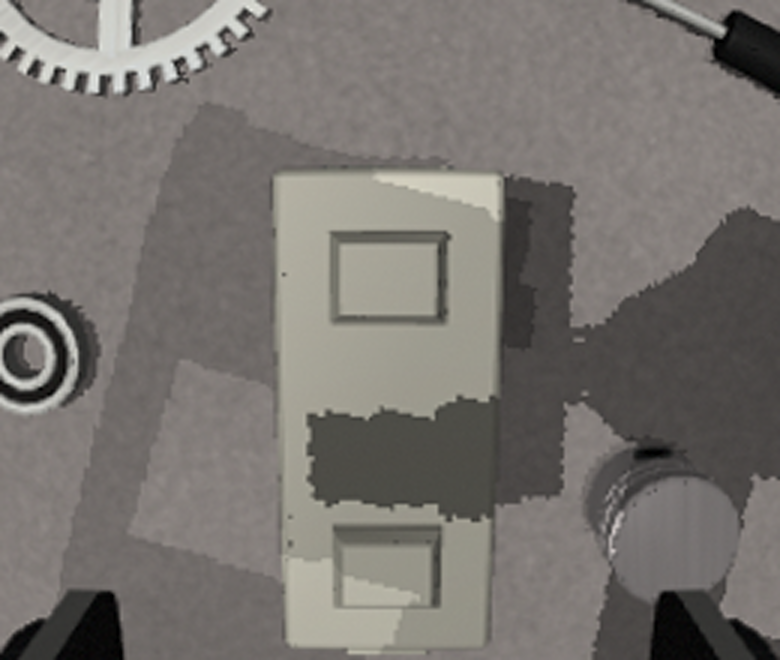

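View pics/s13.png

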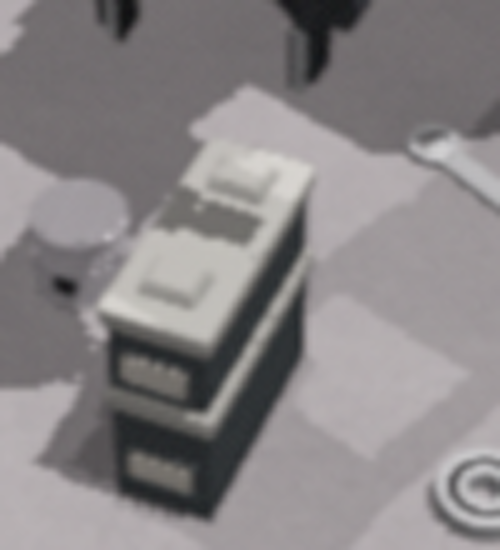

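```bash
python3 - <<'E'
from h import *
f,s=pickle.load(open("w13.pkl","rb"))
rect(f,s,[(274,174),(504,174),(489,650),(287,648)],143,(190,60),3)
t,_=shot("top","t13")
print(t["pixels"].shape)
E
```

```text
centre [608.8  -8.4 143. ] len 134.4 wid 59.0 yaw 0.2515 0.247 toolyaw 0.2527 tool shift [ 5.8  0.7 96.5]
(400, 640, 3)
```

View pics/t13.png

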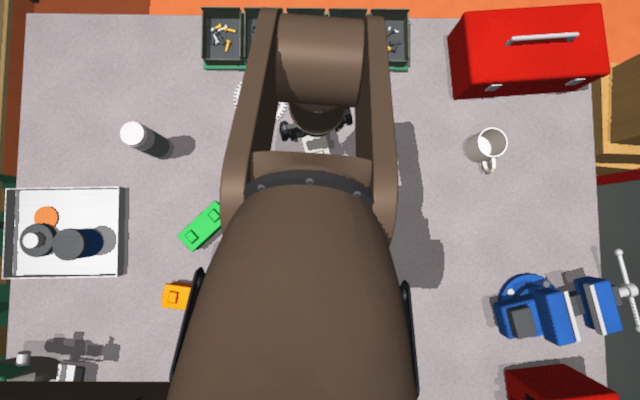

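The stack measures (608.8, -8.4), yaw 0.25, and its apparent size fits a top face at 143 mm. The visible bystanders are unchanged, and the gripper is well clear. I hand in.

```bash
python3 - <<'E'
from rig import ctrl
print(ctrl.close_job())
E
```

```text
the job is handed in; nothing more can be done
None
```

The lid is on the deep case, and the pale-topped shallow case is stacked on it with its label facing the same way as the deep case's. I handed the job in at about 17.4 s of the 54 s allowed.

- **Lid:** it went in with almost no resistance and touched down at the expected seated height (TCP 61.8 mm, about 5 N). The camera then showed it lying even all round.
- **Stack:** the pockets dropped over the lugs without resistance, and contact came exactly at the seated height (TCP 120.3 mm, about 6 N net). After release the top measured at (608.8, -8.4) mm, yaw 0.25 rad. The lid below had measured (609.1, -8.0), yaw 0.25. The scene camera shows the stack flat with both labels on the same end.
- **Other things on the bench:** nothing looked disturbed in the last pictures, but the arm hid part of the last top view, including the spanner and part of the sprocket.
- **Disagreements:** my first rough fix of the deep case from the top camera was about 7 mm off, so I used the wrist camera's fixes instead. The later fixes agreed to within about 1–2 mm. No check failed after that.

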